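# Load the bead case and close its lid

### The job

Put the blue and the amber glass bead from the table into the pockets of the red case that are marked with a disc of their own colour, lowering each into its pocket rather than letting it fall from a height. Then close the case's hinged lid fully without slamming it, leaving the two beads already in the case in their pockets and the other things on the bench where they are.

Things in the scene. Friction and masses are not known exactly. Their poses are not given: they have to be found in the camera images.
- case: fixed shallow red case, white inside: 62 mm (x) by 236 mm (y), rim 16 mm above the table, origin under its centre. Four pockets in a row, centred at y = -87, -29, 29, 87 mm, about 54 x 54 mm, floor 4 mm and dividers 14 mm above the table; two are full. The lid is hinged along the -x long rim, nearer the robot
- lid (a joint): angle of the lid, rad: 0 = fully shut on the case, about 1.57 = upright, up to 2.1 = leaning back to the -x side; starts open between 1.65 and 2.0. A light friction hinge: the lid stays where it is left and moves under a push of 1 to 3 N
- lid_hinge (a point): middle of the lid's hinge line, on the case's -x long rim, 16.5 mm above the table; the axes are the lid's: x from the hinge to its free long edge (along the case's x when shut), y along the hinge, z out of its outer face
- lid_edge (a point): middle of the lid's free long edge, on its outer face. The lid is a red inverted tray 62 mm (from hinge to edge) by 236 mm and 26 mm deep, open on the inside; its outer face lies 26 mm from the hinge line, so it tops out 43 mm above the table when shut. A small steel tab sits below this point on the edge
- bead_blue_mid (a point): loose blue glass bead, an upright barrel 26 mm in diameter and 32 mm tall with a thin white band, about 40 g; this point is its centre, 16 mm above its flat foot; it starts standing on the table to one side of the case
- bead_amber_mid (a point): loose amber glass bead, an upright barrel 26 mm in diameter and 32 mm tall with a thin white band, about 40 g; this point is its centre, 16 mm above its flat foot; it starts standing on the table to one side of the case
- bead_blue: the same blue bead, with its origin at the centre of its foot, z along its axis
- bead_amber: the same amber bead, with its origin at the centre of its foot, z along its axis
- dot_blue: flat blue disc 40 mm across stuck on the floor of one empty pocket of the case, at the pocket's centre; its origin is at the disc's centre, on the pocket floor 4 mm above the table
- dot_amber: flat amber disc 40 mm across stuck on the floor of one empty pocket of the case, at the pocket's centre; its origin is at the disc's centre, on the pocket floor 4 mm above the table
- bead_green_mid (a point): green glass bead of the same size (26 mm diameter, 32 mm tall) already standing in a pocket of the case; this point is its centre
- bead_black_mid (a point): black glass bead of the same size (26 mm diameter, 32 mm tall) already standing in a pocket of the case; this point is its centre
- bottle: bystander: white bottle, 70 mm in diameter, 200 mm tall, origin under its centre
- tumbler: bystander: green cup, 84 mm across, 130 mm tall, origin under its centre
- jar: bystander: squat amber jar with a black cap, 60 mm in diameter, 55 mm tall, origin under its centre
- paddle: bystander: spatula lying flat, along its x
- pick: bystander: blue-handled screwdriver lying flat, along its x
- pliers: bystander: red-handled pliers, 140 mm long, 12 mm high, lying flat along its x; origin at the pivot

How it is judged:
By the outcome, as a careful person would: the job done as asked, in the order asked, and still so for the second after the job is handed in, with the robot touching nothing.
It also fails if it takes over 72 s, if anything falls off the work surface, if the arm or the gripper's body presses on something with over 40 N, if the wrist force passes 120 N, or if a joint passes its speed limit or range.

### The arm

A 6-joint arm with a two-finger parallel gripper is mounted at the origin on the work surface. World frame = base frame: x ahead of the robot, y to its left, z up, the work surface at z = 0. Lengths are in mm, angles in rad, forces in N, time in s.
With the tool pointing down it reaches from about 300 to 775 mm from the base axis. Payload 14.6 kg.
Tool frame: the origin (TCP) lies between the finger pads; the fingertips stand manip.nose_length ahead of it and the grasp point (between the pads) lies 11 mm behind it (manip.nose_length is the distance from the TCP to the fingertips, in mm); z points along the fingers, y is the line along which they close (so a half turn about z gives the same grasp; the last joint's range is limited). The gripper opens to 94 mm and grips with 3 to 60 N. Pads are 16 mm wide; open, the fingers measure 119 mm over their backs; the gripper's body (75 mm by 177 mm) begins 78 mm behind the grasp point.
Start: joints at [1.232, 0.3, 1.521, -0, 1.321, -0.067], TCP at [147.654, 529.8, 213.446] pointing down, gripper open.
Joint ranges: [-3.03, 3.03], [-0.79, 2.21], [0.23, 2.52], [-1.04, 4.18], [0, 3.07], [-2.55, 2.55]. Speed limits (rad/s): [2.22, 2.22, 2.57, 3.14, 3.14, 3.14].

### API

Orientations are given as [roll, pitch, yaw] about the fixed x, y, z axes, in that order (R = Rz(yaw) Ry(pitch) Rx(roll)).
In Python, from cell import manip, cams, job gives the robot as it stands.
- The arm moves only by the tool jog_arm, never from a script. Its argument "commands" is a list of rows, each an object of numbers: "dx", "dy", "dz": the shift along the tool's x, y, z each as a share of 40 mm, from -1 to 1; "ax", "ay", "az": the turn, a rotation vector about the tool's x, y, z each as a share of 10 degrees, from -1 to 1; "gripper": the closure, from 0 (fully open) to 1 (shut). A call has 1 to 10 rows; each row shifts and turns the commanded pose from where the row before left it, along the tool's axes as they then stand; what a row does not reach is not made up. A row lasts 1/8 s, in which the tool goes at most 62.5 mm and 10.7 degrees, less where a joint would pass 70% of its speed; a pose out of reach is approached as far as the arm can. A call with a number of a shift or a turn outside -1 to 1 is refused whole. A call with a gripper value outside its range is refused whole. The fingers move at their own pace and stop on an object; "squeeze" is the grip in N (left out, the last holds). Time passes only in rows, so rows that do not move let the fingers close. It gives the time, the measured TCP pose, the force, the opening and the grip force at its end, in the units of the state.
- manip.read_state(): the state, without advancing time (a new reading comes with each control period).
- cams.camera(name): name is "side" or "top" or "wrist"; returns a dict with "image" (480x640x3 uint8, red, green, blue), "fx", "fy", "cx", "cy" (pixels), "world_to_cam" (4x4, takes a point from world to camera coordinates). Camera axes: x right, y down, z forward; pixel columns grow to the right and rows downward; lengths in mm; the calibration is good to about 2 mm. A picture is of the moment at which its call begins. There is no depth.
- job.sign_off(): hands the job in; it is judged then, once.
The state is a dict: "clock": time; "joints": joint angles; "qd": joint speeds; "effort": joint torques, N m; "eef_pos": TCP position; "eef_rot": TCP orientation; "wrist_force": force on the tool from outside, world axes, zero at the start; "moment": the same for the moment, N m; "finger_gap": finger opening in mm; "finger_force": force on a finger pad.
Only numpy, scipy, OpenCV 4.12 (cv2) and the standard library are available. Lean on these libraries where they do the work, as an engineer would, in place of code of your own. Each camera call takes 0.05 s, during which the arm holds its last target. There are 200 camera calls.

## Working session

There is one attempt and no reset: what is moved stays moved. The work goes in short steps, Python scripts to look and compute and a tool call to move; the robot and the scene stay as the last step left them, time stands still between calls to the robot, and variables do not carry over. Pictures are saved under pics/ and viewed, at most 10 in all, crops included, and the job is handed in when it is done.

Besides the shell and the picture viewer there is one more tool, called by a JSON object that holds its "name" and its "arguments". jog_arm: Moves the arm, as the interface text tells. Shift numbers are shares of 40 mm and turn numbers shares of 10 degrees, none past 1 either way. Its arguments: {"type":"object","properties":{"commands":{"type":"array"},"squeeze":{"type":"number"}},"required":["commands"]}

```bash
mkdir -p pics; cat > h.py <<'E'
import numpy as np, cv2
from cell import manip, cams, job
def snap(n,f):
    c=cams.camera(n); cv2.imwrite('pics/'+f+'.png',c['image'][:,:,::-1]); np.savez('pics/'+f,**{k:v for k,v in c.items()}); return c
def load(f): return dict(np.load('pics/'+f+'.npz'))
def ray(c,u,v,z):
    T=np.array(c['world_to_cam']); R=T[:3,:3]; o=-R.T@T[:3,3]
    d=R.T@np.array([(u-c['cx'])/c['fx'],(v-c['cy'])/c['fy'],1]); return o+d*(z-o[2])/d[2]
def proj(c,p):
    T=np.array(c['world_to_cam']); q=T[:3,:3]@np.array(p)+T[:3,3]; return [float(c['fx']*q[0]/q[2]+c['cx']),float(c['fy']*q[1]/q[2]+c['cy'])]
E
python3 - <<'E'
from h import *
for n in('top','side'):
    c=snap(n,n+'0'); print(n,c['fx'],c['world_to_cam'])
print(manip.nose_length, manip.read_state())
E
```

```text
top 592.1841083550319 [[ 3.53529453e-03 -9.99926046e-01 -1.16363389e-02  1.20311097e+00]
 [-9.91651722e-01 -2.00566078e-03 -1.28929593e-01  5.92215777e+02]
 [ 1.28896720e-01  1.19949996e-02 -9.91585476e-01  1.61055569e+03]
 [ 0.00000000e+00  0.00000000e+00  0.00000000e+00  1.00000000e+00]]
side 442.2858921578265 [[ 9.23088439e-01 -3.84525766e-01  6.90425581e-03 -5.31659397e+02]
 [-1.94790172e-01 -4.82939832e-01 -8.53713013e-01  1.75338690e+02]
 [ 3.31608991e-01  7.86707731e-01 -5.20698016e-01  9.21282184e+02]
 [ 0.00000000e+00  0.00000000e+00  0.00000000e+00  1.00000000e+00]]
8.0 {'clock': 0.1, 'joints': array([ 1.23239211e+00,  3.00401263e-01,  1.52149526e+00, -2.22256789e-05,
        1.32069284e+00, -6.66017722e-02]), 'qd': array([ 0.00102359, -0.00174915, -0.00144783, -0.00028575,  0.00084741,
       -0.00049982]), 'effort': array([ 1.42602825e-03, -5.32644010e+01, -3.53287446e+01,  7.09431502e-02,
        2.34705338e-02, -5.36110463e-05]), 'eef_pos': array([147.59469308, 529.60152384, 212.96093545]), 'eef_rot': array([-3.14059672e+00, -4.48529352e-05,  2.86979570e+00]), 'wrist_force': array([ 0.65284397,  0.29886455, -0.42544695]), 'moment': array([0.02493211, 0.01924575, 0.0176216 ]), 'finger_force': 0.0, 'finger_gap': 93.67162165551899}
```

View pics/top0.png

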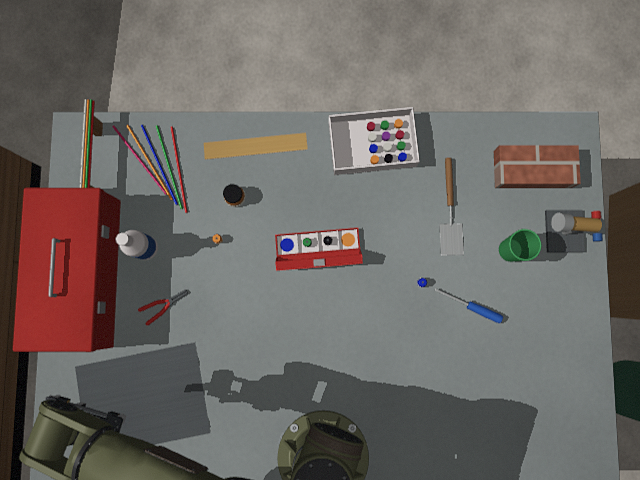

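View pics/side0.png

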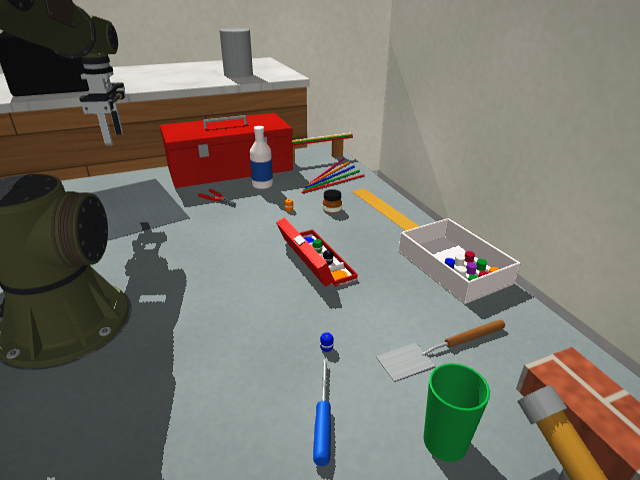

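The top view shows the amber bead at about (217,239), the blue bead at (423,282), the blue dot at (288,244), the amber dot at (348,240), and the lid leaning toward the robot at about (319,260). I'll enlarge these for accurate positions.

```bash
python3 - <<'E'
from h import *
im=cv2.imread('pics/top0.png')
def cr(x,y,w,h,s): return cv2.resize(im[y:y+h,x:x+w],None,fx=s,fy=s,interpolation=cv2.INTER_CUBIC)
a=cr(268,220,100,56,8)  # 800x448
b=cr(205,230,36,19,8); c=cr(410,272,36,19,8)
o=np.zeros((600,800,3),np.uint8); o[:448]=a; o[448:600,:288]=b; o[448:600,300:588]=c
cv2.imwrite('pics/crop0.png',o)
E
```

```text
(no output)
```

View pics/crop0.png

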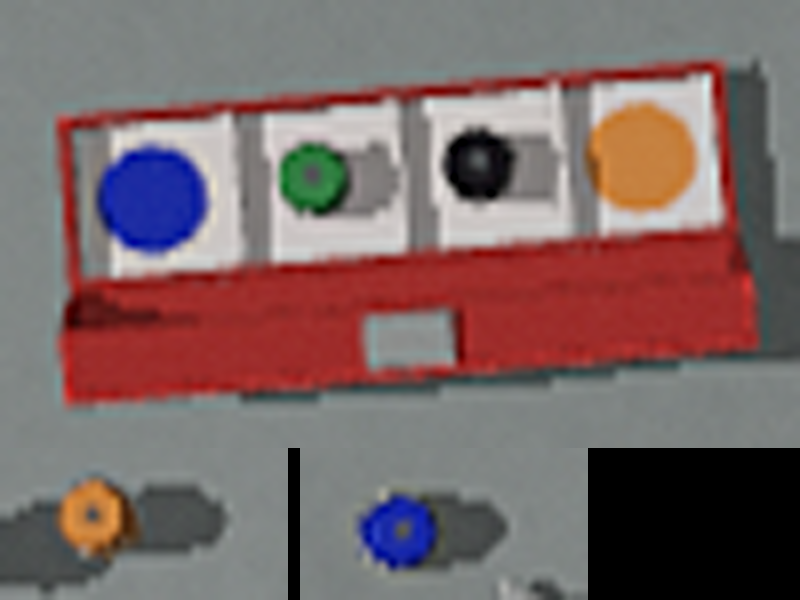

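```bash
python3 - <<'E'
from h import *
c=load('top0')
P=lambda x,y,z:ray(c,x-.5*0,y,z).round(1)
db=P(286.7,244.4,4);da=P(347.9,239.1,4)
print('dots',db,da,np.linalg.norm(db-da)/58, 'yaw',np.arctan2(*(-(db-da)[:1],(db-da)[1:2])))
print('green',P(306.6,241.6,36),'black',P(327.4,240.1,36))
print('amber',P(216,237.8,32),'blue',P(422.3,281.8,32))
# lid: free edge px -> fit angle
o=(db+da)/2; print('case',o)
ey=(db-da)/np.linalg.norm(db-da); ex=np.array([ey[1],-ey[0],0]); 
for t in (1.65,1.75,1.85,1.95):
    h=o-31*ex; h[2]=16.5
    lx=np.cos(t)*ex+np.sin(t)*np.array([0,0,1]); lz=-np.sin(t)*ex+np.cos(t)*np.array([0,0,1])
    for y in(118,-118):
        for z in (0,26):
            p=proj(c,h+62*lx+z*lz+y*ey); print(t,y,z,((np.array(p)+.5-[268,220])*8).round())
E
```

```text
dots [580.9 104.6   4. ] [596.5 -69.3   4. ] 3.0103156968215674 yaw [0.08946725]
green [585.1  46.8  36. ] black [589.4 -11.2  36. ]
amber [595.8 301.   32. ] blue [ 474.3 -273.7   32. ]
case [588.7   17.65   4.  ]
1.65 118 0 [ 56. 286.]
1.65 118 26 [ 62. 362.]
1.65 -118 0 [750. 225.]
1.65 -118 26 [757. 302.]
1.75 118 0 [ 57. 304.]
1.75 118 26 [ 64. 380.]
1.75 -118 0 [752. 244.]
1.75 -118 26 [758. 320.]
1.85 118 0 [ 59. 322.]
1.85 118 26 [ 67. 397.]
1.85 -118 0 [753. 262.]
1.85 -118 26 [759. 337.]
1.95 118 0 [ 61. 340.]
1.95 118 26 [ 69. 413.]
1.95 -118 0 [754. 279.]
1.95 -118 26 [760. 353.]
```

Measurements agree with the given sizes: the dots are 3 × 58 mm apart and the case yaw is about 5.1°. I put the lid at about 1.88 rad. I'll grip diagonally (tool yaw 50.1°) so the fingers fit inside the pockets.

{"name": "jog_arm", "arguments": {"commands": [{"az":1},{"az":1},{"az":1},{"az":1},{"az":1},{"az":1},{"az":1},{"az":1},{"az":1},{"az":1}]}}

```text
schema error: expected keys dx, dy, dz, ax, ay, az, gripper
```

{"name": "jog_arm", "arguments": {"commands": [{"az":1},{"az":0.43},{"dx":0.28,"dy":1,"gripper":0.45},{"dx":0.28,"dy":1},{"dx":0.28,"dy":1},{"dx":0.28,"dy":1},{"dx":0.28,"dy":1},{"dx":0.28,"dy":1},{"dx":0.28,"dy":1},{"dx":0.28,"dy":1}]}}

```text
schema error: expected keys dx, dy, dz, ax, ay, az, gripper
```

```bash
cat >> h.py <<'E'
def go(x,y):
    s=manip.read_state(); p=s['eef_pos']; w=s['eef_rot'][2]; d=np.array([x,y])-p[:2]
    print('pos',p.round(1),'yaw',np.degrees(s['eef_rot']).round(1),'F',s['wrist_force'].round(1),'t',s['clock'],'need dx,dy rows:',(np.array([np.cos(w)*d[0]+np.sin(w)*d[1],np.sin(w)*d[0]-np.cos(w)*d[1]])/40).round(3))
E
python3 -c "
from h import *
go(595.8,301)"
```

```text
pos [147.6 529.6 213. ] yaw [-179.9   -0.   164.4] F [ 0.7  0.3 -0.4] t 0.1 need dx,dy rows: [-12.328  -2.497]
```

All seven keys are required in each row.

{"name": "jog_arm", "arguments": {"commands": [{"dx":0,"dy":0,"dz":0,"ax":0,"ay":0,"az":1,"gripper":0.45},{"dx":0,"dy":0,"dz":0,"ax":0,"ay":0,"az":1,"gripper":0.45},{"dx":0,"dy":0,"dz":0,"ax":0,"ay":0,"az":1,"gripper":0.45},{"dx":0,"dy":0,"dz":0,"ax":0,"ay":0,"az":1,"gripper":0.45},{"dx":0,"dy":0,"dz":0,"ax":0,"ay":0,"az":1,"gripper":0.45},{"dx":0,"dy":0,"dz":0,"ax":0,"ay":0,"az":1,"gripper":0.45},{"dx":0,"dy":0,"dz":0,"ax":0,"ay":0,"az":1,"gripper":0.45},{"dx":0,"dy":0,"dz":0,"ax":0,"ay":0,"az":1,"gripper":0.45},{"dx":0,"dy":0,"dz":0,"ax":0,"ay":0,"az":1,"gripper":0.45},{"dx":0,"dy":0,"dz":0,"ax":0,"ay":0,"az":1,"gripper":0.45}]}}

```text
clock: 1.35
eef_pos: [147.6, 529.7, 213.1]
eef_rot: [3.141, 0.001, 1.119]
wrist_force: [-0.2, 0.0, -0.3]
finger_gap: 51.8
finger_force: 0.0
```

{"name": "jog_arm", "arguments": {"commands": [{"dx":0,"dy":0,"dz":0,"ax":0,"ay":0,"az":1,"gripper":0.45},{"dx":0,"dy":0,"dz":0,"ax":0,"ay":0,"az":0.43,"gripper":0.45},{"dx":0.28,"dy":1,"dz":0,"ax":0,"ay":0,"az":0,"gripper":0.45},{"dx":0.28,"dy":1,"dz":0,"ax":0,"ay":0,"az":0,"gripper":0.45},{"dx":0.28,"dy":1,"dz":0,"ax":0,"ay":0,"az":0,"gripper":0.45},{"dx":0.28,"dy":1,"dz":0,"ax":0,"ay":0,"az":0,"gripper":0.45},{"dx":0.28,"dy":1,"dz":0,"ax":0,"ay":0,"az":0,"gripper":0.45},{"dx":0.28,"dy":1,"dz":0,"ax":0,"ay":0,"az":0,"gripper":0.45},{"dx":0.28,"dy":1,"dz":0,"ax":0,"ay":0,"az":0,"gripper":0.45},{"dx":0.28,"dy":1,"dz":0,"ax":0,"ay":0,"az":0,"gripper":0.45}]}}

```text
clock: 2.6
eef_pos: [451.8, 392.6, 213.1]
eef_rot: [-3.141, 0.001, 0.875]
wrist_force: [0.3, 0.6, 0.6]
finger_gap: 51.6
finger_force: 0.0
```

```bash
python3 -c "
from h import *
go(595.8,301)"
```

```text
pos [451.8 392.6 213.1] yaw [-180.     0.    50.1] F [0.3 0.6 0.6] t 2.6 need dx,dy rows: [0.55  4.232]
```

{"name": "jog_arm", "arguments": {"commands": [{"dx":0.11,"dy":0.846,"dz":0.5,"ax":0,"ay":0,"az":0,"gripper":0.45},{"dx":0.11,"dy":0.846,"dz":0.5,"ax":0,"ay":0,"az":0,"gripper":0.45},{"dx":0.11,"dy":0.846,"dz":0.5,"ax":0,"ay":0,"az":0,"gripper":0.45},{"dx":0.11,"dy":0.846,"dz":0.5,"ax":0,"ay":0,"az":0,"gripper":0.45},{"dx":0.11,"dy":0.846,"dz":0.5,"ax":0,"ay":0,"az":0,"gripper":0.45},{"dx":0,"dy":0,"dz":0,"ax":0,"ay":0,"az":0,"gripper":0.45}]}}

```text
clock: 3.35
eef_pos: [595.1, 300.0, 110.9]
eef_rot: [-3.14, 0.003, 0.872]
wrist_force: [-0.5, 0.7, -0.2]
finger_gap: 51.5
finger_force: 0.0
```

```bash
python3 -c "
from h import *
c=snap('wrist','w1'); go(595.8,301); print(proj(c,(595.8,301,32)),proj(c,(595.8,301,0)))"
```

```text
pos [594.6 301.1 112.3] yaw [-1.799e+02  1.000e-01  5.000e+01] F [-0.3  0.2  0.4] t 3.4 need dx,dy rows: [0.017 0.026]
[316.96780526181027, 244.08601137529016] [317.0196290956489, 232.27783035395902]
```

View pics/w1.png

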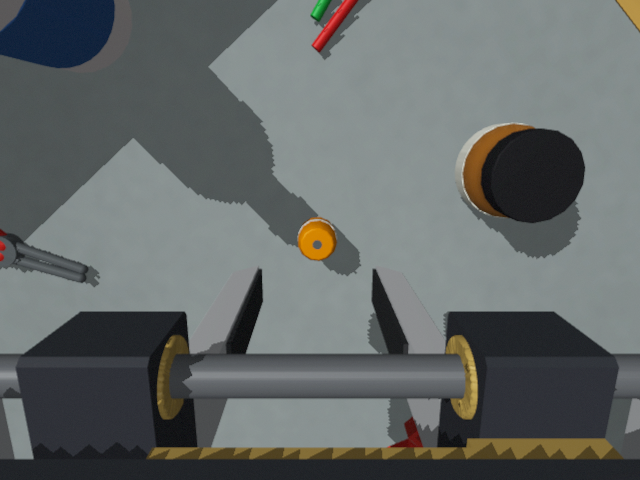

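The amber bead's hole is at (317,243) and the prediction was (317,244), so the measurement is within about 1 mm. I'll descend and grip.

{"name": "jog_arm", "arguments": {"commands": [{"dx":0.01,"dy":0.02,"dz":0.6,"ax":0,"ay":0,"az":0,"gripper":0.45},{"dx":0,"dy":0,"dz":0.6,"ax":0,"ay":0,"az":0,"gripper":0.45},{"dx":0,"dy":0,"dz":0.6,"ax":0,"ay":0,"az":0,"gripper":0.45},{"dx":0,"dy":0,"dz":0.6,"ax":0,"ay":0,"az":0,"gripper":0.45},{"dx":0,"dy":0,"dz":0,"ax":0,"ay":0,"az":0,"gripper":0.45},{"dx":0,"dy":0,"dz":0,"ax":0,"ay":0,"az":0,"gripper":0.85},{"dx":0,"dy":0,"dz":0,"ax":0,"ay":0,"az":0,"gripper":0.85},{"dx":0,"dy":0,"dz":0,"ax":0,"ay":0,"az":0,"gripper":0.85},{"dx":0,"dy":0,"dz":0,"ax":0,"ay":0,"az":0,"gripper":0.85}], "squeeze": 10}}

```text
clock: 4.53
eef_pos: [595.8, 301.8, 18.3]
eef_rot: [3.141, -0.001, 0.875]
wrist_force: [-1.2, 0.3, 6.6]
finger_gap: 25.5
finger_force: 10.0
```

{"name": "jog_arm", "arguments": {"commands": [{"dx":0,"dy":0,"dz":-0.85,"ax":0,"ay":0,"az":0,"gripper":0.85},{"dx":0,"dy":0,"dz":-0.85,"ax":0,"ay":0,"az":0,"gripper":0.85},{"dx":0,"dy":0,"dz":-0.85,"ax":0,"ay":0,"az":0,"gripper":0.85},{"dx":-0.888,"dy":0.745,"dz":0,"ax":0,"ay":0,"az":0,"gripper":0.85},{"dx":-0.888,"dy":0.745,"dz":0,"ax":0,"ay":0,"az":0,"gripper":0.85},{"dx":-0.888,"dy":0.745,"dz":0,"ax":0,"ay":0,"az":0,"gripper":0.85},{"dx":-0.888,"dy":0.745,"dz":0,"ax":0,"ay":0,"az":0,"gripper":0.85},{"dx":-0.888,"dy":0.745,"dz":0,"ax":0,"ay":0,"az":0,"gripper":0.85},{"dx":-0.888,"dy":0.745,"dz":0,"ax":0,"ay":0,"az":0,"gripper":0.85},{"dx":-0.888,"dy":0.745,"dz":0,"ax":0,"ay":0,"az":0,"gripper":0.85}]}}

```text
clock: 5.78
eef_pos: [596.0, -24.5, 119.5]
eef_rot: [-3.142, 0.0, 0.875]
wrist_force: [1.1, 0.2, -0.5]
finger_gap: 25.4
finger_force: 10.0
```

{"name": "jog_arm", "arguments": {"commands": [{"dx":-0.888,"dy":0.745,"dz":0,"ax":0,"ay":0,"az":0,"gripper":0.85},{"dx":0,"dy":0,"dz":0,"ax":0,"ay":0,"az":0,"gripper":0.85},{"dx":0,"dy":0,"dz":0,"ax":0,"ay":0,"az":0,"gripper":0.85}]}}

```text
clock: 6.15
eef_pos: [596.2, -68.8, 119.4]
eef_rot: [-3.141, -0.0, 0.875]
wrist_force: [-0.0, 0.0, 0.3]
finger_gap: 25.6
finger_force: 10.0
```

```bash
python3 -c "
from h import *
c=snap('wrist','w2'); go(596.5,-69.3); print([np.round(proj(c,p)) for p in ((596.5,-69.3,4),(580.9,104.6,4),(588,-11.2,36))])"
```

```text
pos [596.3 -68.3 119.4] yaw [-180.    -0.    50.2] F [ 0.2 -0.3 -0.8] t 6.2 need dx,dy rows: [-0.015  0.019]
[array([318., 233.]), array([130.,  51.]), array([249., 185.])]
```

View pics/w2.png

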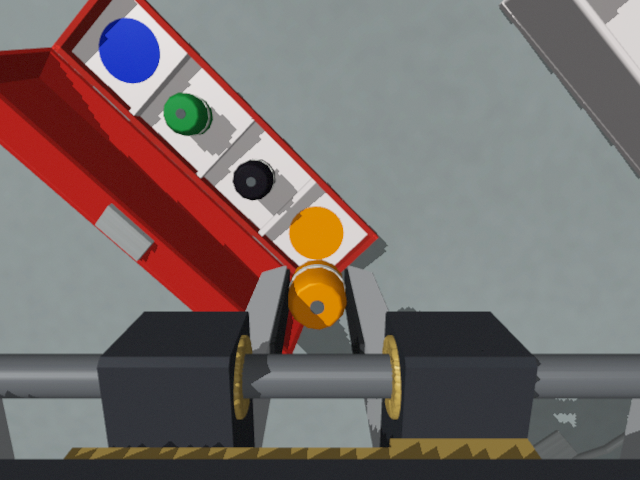

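The amber dot is at (317,233) and the blue dot at (130,51), both as predicted. The bead hangs upright between the pads, so I'll lower it.

{"name": "jog_arm", "arguments": {"commands": [{"dx":-0.02,"dy":0.02,"dz":0.6,"ax":0,"ay":0,"az":0,"gripper":0.85},{"dx":0,"dy":0,"dz":0.6,"ax":0,"ay":0,"az":0,"gripper":0.85},{"dx":0,"dy":0,"dz":0.6,"ax":0,"ay":0,"az":0,"gripper":0.85},{"dx":0,"dy":0,"dz":0.3,"ax":0,"ay":0,"az":0,"gripper":0.85},{"dx":0,"dy":0,"dz":0.15,"ax":0,"ay":0,"az":0,"gripper":0.85},{"dx":0,"dy":0,"dz":0.08,"ax":0,"ay":0,"az":0,"gripper":0.85},{"dx":0,"dy":0,"dz":0.04,"ax":0,"ay":0,"az":0,"gripper":0.85},{"dx":0,"dy":0,"dz":0.03,"ax":0,"ay":0,"az":0,"gripper":0.85},{"dx":0,"dy":0,"dz":0,"ax":0,"ay":0,"az":0,"gripper":0.85},{"dx":0,"dy":0,"dz":0,"ax":0,"ay":0,"az":0,"gripper":0.85}]}}

```text
clock: 7.45
eef_pos: [596.5, -70.5, 23.6]
eef_rot: [3.141, -0.0, 0.875]
wrist_force: [-0.6, -0.3, -0.5]
finger_gap: 25.4
finger_force: 10.0
```

{"name": "jog_arm", "arguments": {"commands": [{"dx":0,"dy":0,"dz":0.015,"ax":0,"ay":0,"az":0,"gripper":0.85},{"dx":0,"dy":0,"dz":0.015,"ax":0,"ay":0,"az":0,"gripper":0.85},{"dx":0,"dy":0,"dz":0,"ax":0,"ay":0,"az":0,"gripper":0.85}]}}

```text
clock: 7.82
eef_pos: [596.5, -70.4, 22.3]
eef_rot: [3.141, -0.0, 0.875]
wrist_force: [-1.0, 0.1, 1.5]
finger_gap: 25.6
finger_force: 10.0
```

{"name": "jog_arm", "arguments": {"commands": [{"dx":0,"dy":0,"dz":0.015,"ax":0,"ay":0,"az":0,"gripper":0.85},{"dx":0,"dy":0,"dz":0,"ax":0,"ay":0,"az":0,"gripper":0.85}]}}

```text
clock: 8.07
eef_pos: [596.5, -70.4, 22.3]
eef_rot: [3.141, -0.0, 0.875]
wrist_force: [-3.5, -0.1, 7.8]
finger_gap: 25.3
finger_force: 10.0
```

{"name": "jog_arm", "arguments": {"commands": [{"dx":0,"dy":0,"dz":0,"ax":0,"ay":0,"az":0,"gripper":0.67},{"dx":0,"dy":0,"dz":0,"ax":0,"ay":0,"az":0,"gripper":0.67},{"dx":0,"dy":0,"dz":-0.2,"ax":0,"ay":0,"az":0,"gripper":0.67},{"dx":0,"dy":0,"dz":-0.5,"ax":0,"ay":0,"az":0,"gripper":0.67},{"dx":0,"dy":0,"dz":-0.8,"ax":0,"ay":0,"az":0,"gripper":0.67},{"dx":0,"dy":0,"dz":-1,"ax":0,"ay":0,"az":0,"gripper":0.67}]}}

```text
clock: 8.82
eef_pos: [596.3, -70.4, 123.8]
eef_rot: [3.141, -0.0, 0.875]
wrist_force: [-0.4, -0.4, 0.6]
finger_gap: 31.2
finger_force: 0.0
```

```bash
python3 -c "
from h import *
c=snap('wrist','w3'); go(474.3,-273.7); print([np.round(proj(c,p)) for p in ((596.5,-69.3,4),(596.5,-69.3,36))])
cv2.imwrite('pics/w3c.png',c['image'][100:400,150:500,::-1])"
```

```text
pos [598.5 -70.7 129.9] yaw [179.6  -0.2  50.1] F [ 0.5 -0.4  4.6] t 8.875 need dx,dy rows: [-5.884  0.87 ]
[array([316., 230.]), array([316., 241.])]
```

View pics/w3c.png

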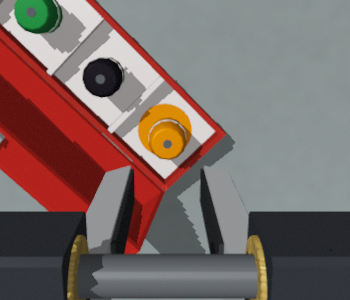

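The amber bead stands upright on its disc, with its hole at (317,244). Next is the blue bead.

{"name": "jog_arm", "arguments": {"commands": [{"dx":-0.97,"dy":0.148,"dz":0,"ax":0,"ay":0,"az":0,"gripper":0.45},{"dx":-0.97,"dy":0.148,"dz":0,"ax":0,"ay":0,"az":0,"gripper":0.45},{"dx":-0.97,"dy":0.148,"dz":0,"ax":0,"ay":0,"az":0,"gripper":0.45},{"dx":-0.97,"dy":0.148,"dz":0,"ax":0,"ay":0,"az":0,"gripper":0.45},{"dx":-0.97,"dy":0.148,"dz":0,"ax":0,"ay":0,"az":0,"gripper":0.45},{"dx":-0.97,"dy":0.148,"dz":0,"ax":0,"ay":0,"az":0,"gripper":0.45},{"dx":0,"dy":0,"dz":0,"ax":0,"ay":0,"az":0,"gripper":0.45},{"dx":0,"dy":0,"dz":0,"ax":0,"ay":0,"az":0,"gripper":0.45}]}}

```text
clock: 9.88
eef_pos: [474.9, -271.5, 122.5]
eef_rot: [3.141, -0.0, 0.875]
wrist_force: [-0.4, 0.6, -0.0]
finger_gap: 51.8
finger_force: 0.0
```

```bash
python3 -c "
from h import *
c=snap('wrist','w4'); go(474.3,-273.7); print([np.round(proj(c,p)) for p in ((474.3,-273.7,4),(474.3,-273.7,32))])
cv2.imwrite('pics/w4c.png',c['image'][100:400,150:500,::-1])"
```

```text
pos [ 475.  -271.3  122.2] yaw [180.   -0.   50.2] F [ 0.5 -0.2  1.1] t 9.925 need dx,dy rows: [-0.058  0.026]
[array([318., 235.]), array([318., 245.])]
```

View pics/w4c.png

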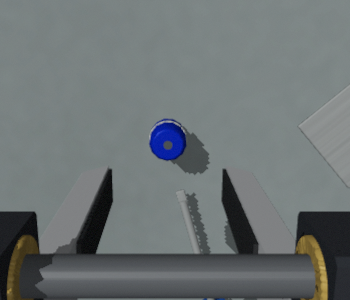

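The bead's hole is at (318,245), exactly as predicted. The screwdriver tip lies off to the -x side of the fingers and clear of them.

{"name": "jog_arm", "arguments": {"commands": [{"dx":-0.055,"dy":0.025,"dz":0.6,"ax":0,"ay":0,"az":0,"gripper":0.45},{"dx":0,"dy":0,"dz":0.7,"ax":0,"ay":0,"az":0,"gripper":0.45},{"dx":0,"dy":0,"dz":0.7,"ax":0,"ay":0,"az":0,"gripper":0.45},{"dx":0,"dy":0,"dz":0.6,"ax":0,"ay":0,"az":0,"gripper":0.45},{"dx":0,"dy":0,"dz":0,"ax":0,"ay":0,"az":0,"gripper":0.45},{"dx":0,"dy":0,"dz":0,"ax":0,"ay":0,"az":0,"gripper":0.85},{"dx":0,"dy":0,"dz":0,"ax":0,"ay":0,"az":0,"gripper":0.85},{"dx":0,"dy":0,"dz":0,"ax":0,"ay":0,"az":0,"gripper":0.85},{"dx":0,"dy":0,"dz":0,"ax":0,"ay":0,"az":0,"gripper":0.85}], "squeeze": 10}}

```text
clock: 11.05
eef_pos: [474.1, -274.4, 18.4]
eef_rot: [3.141, -0.0, 0.875]
wrist_force: [-0.4, 0.8, 6.1]
finger_gap: 25.4
finger_force: 10.0
```

{"name": "jog_arm", "arguments": {"commands": [{"dx":0,"dy":0,"dz":-0.85,"ax":0,"ay":0,"az":0,"gripper":0.85},{"dx":0,"dy":0,"dz":-0.9,"ax":0,"ay":0,"az":0,"gripper":0.85},{"dx":0,"dy":0,"dz":-0.9,"ax":0,"ay":0,"az":0,"gripper":0.85},{"dx":0.9,"dy":-0.403,"dz":0,"ax":0,"ay":0,"az":0,"gripper":0.85},{"dx":0.9,"dy":-0.403,"dz":0,"ax":0,"ay":0,"az":0,"gripper":0.85},{"dx":0.9,"dy":-0.403,"dz":0,"ax":0,"ay":0,"az":0,"gripper":0.85},{"dx":0.9,"dy":-0.403,"dz":0,"ax":0,"ay":0,"az":0,"gripper":0.85},{"dx":0.9,"dy":-0.403,"dz":0,"ax":0,"ay":0,"az":0,"gripper":0.85},{"dx":0.9,"dy":-0.403,"dz":0,"ax":0,"ay":0,"az":0,"gripper":0.85},{"dx":0.9,"dy":-0.403,"dz":0,"ax":0,"ay":0,"az":0,"gripper":0.85}]}}

```text
clock: 12.3
eef_pos: [548.9, -7.2, 123.7]
eef_rot: [3.142, 0.0, 0.875]
wrist_force: [-0.4, 0.5, 0.3]
finger_gap: 25.3
finger_force: 10.0
```

{"name": "jog_arm", "arguments": {"commands": [{"dx":0.9,"dy":-0.403,"dz":0,"ax":0,"ay":0,"az":0,"gripper":0.85},{"dx":0.9,"dy":-0.403,"dz":0,"ax":0,"ay":0,"az":0,"gripper":0.85},{"dx":0.9,"dy":-0.403,"dz":0,"ax":0,"ay":0,"az":0,"gripper":0.85},{"dx":0,"dy":0,"dz":0,"ax":0,"ay":0,"az":0,"gripper":0.85},{"dx":0,"dy":0,"dz":0,"ax":0,"ay":0,"az":0,"gripper":0.85}]}}

```text
clock: 12.92
eef_pos: [580.6, 105.0, 123.5]
eef_rot: [-3.141, 0.0, 0.875]
wrist_force: [-0.4, -0.2, -0.2]
finger_gap: 25.6
finger_force: 10.0
```

```bash
python3 -c "
from h import *
c=snap('wrist','w5'); go(580.9,104.6); print([np.round(proj(c,p)) for p in ((580.9,104.6,4),)])
m=cv2.inRange(c['image'],(0,0,120),(90,90,255)); n,l,s,ce=cv2.connectedComponentsWithStats(m); print(s[s[:,4]>200],ce[s[:,4]>200])"
```

```text
pos [580.7 104.6 123.6] yaw [-180.     0.    50.1] F [ 0.4  0.1 -0.3] t 12.975 need dx,dy rows: [0.004 0.005]
[array([318., 232.])]
[[     0      0    640    480 303306]
 [   290    206     54     67   2155]
 [   290    265     52     59   1734]] [[319.5260496  239.2514886 ]
 [316.97401392 233.35220418]
 [318.13033449 290.65455594]]
```

The dot is at (317,233) against a prediction of (318,232), so the bead is aligned. Lowering it.

{"name": "jog_arm", "arguments": {"commands": [{"dx":0,"dy":0,"dz":0.6,"ax":0,"ay":0,"az":0,"gripper":0.85},{"dx":0,"dy":0,"dz":0.7,"ax":0,"ay":0,"az":0,"gripper":0.85},{"dx":0,"dy":0,"dz":0.6,"ax":0,"ay":0,"az":0,"gripper":0.85},{"dx":0,"dy":0,"dz":0.3,"ax":0,"ay":0,"az":0,"gripper":0.85},{"dx":0,"dy":0,"dz":0.15,"ax":0,"ay":0,"az":0,"gripper":0.85},{"dx":0,"dy":0,"dz":0.08,"ax":0,"ay":0,"az":0,"gripper":0.85},{"dx":0,"dy":0,"dz":0.04,"ax":0,"ay":0,"az":0,"gripper":0.85},{"dx":0,"dy":0,"dz":0.03,"ax":0,"ay":0,"az":0,"gripper":0.85},{"dx":0,"dy":0,"dz":0.02,"ax":0,"ay":0,"az":0,"gripper":0.85},{"dx":0,"dy":0,"dz":0,"ax":0,"ay":0,"az":0,"gripper":0.85}]}}

```text
clock: 14.22
eef_pos: [580.9, 105.5, 22.9]
eef_rot: [3.141, -0.0, 0.875]
wrist_force: [-0.0, 0.4, -0.2]
finger_gap: 25.3
finger_force: 10.0
```

{"name": "jog_arm", "arguments": {"commands": [{"dx":0,"dy":0,"dz":0.015,"ax":0,"ay":0,"az":0,"gripper":0.85},{"dx":0,"dy":0,"dz":0,"ax":0,"ay":0,"az":0,"gripper":0.85}]}}

```text
clock: 14.48
eef_pos: [580.9, 105.5, 22.4]
eef_rot: [3.141, -0.0, 0.875]
wrist_force: [-0.7, 0.2, 1.5]
finger_gap: 25.6
finger_force: 10.0
```

{"name": "jog_arm", "arguments": {"commands": [{"dx":0,"dy":0,"dz":0.008,"ax":0,"ay":0,"az":0,"gripper":0.85},{"dx":0,"dy":0,"dz":0,"ax":0,"ay":0,"az":0,"gripper":0.67},{"dx":0,"dy":0,"dz":0,"ax":0,"ay":0,"az":0,"gripper":0.67},{"dx":0,"dy":0,"dz":-0.2,"ax":0,"ay":0,"az":0,"gripper":0.67},{"dx":0,"dy":0,"dz":-0.5,"ax":0,"ay":0,"az":0,"gripper":0.67},{"dx":0,"dy":0,"dz":-0.8,"ax":0,"ay":0,"az":0,"gripper":0.67},{"dx":0,"dy":0,"dz":-1,"ax":0,"ay":0,"az":0,"gripper":0.67},{"dx":-0.858,"dy":-0.079,"dz":0,"ax":0,"ay":0,"az":0,"gripper":1},{"dx":-0.858,"dy":-0.079,"dz":0,"ax":0,"ay":0,"az":0,"gripper":1},{"dx":-0.858,"dy":-0.079,"dz":0,"ax":0,"ay":0,"az":0,"gripper":1}]}}

```text
clock: 15.72
eef_pos: [507.0, 31.9, 123.4]
eef_rot: [3.14, -0.001, 0.875]
wrist_force: [0.6, -0.9, 0.6]
finger_gap: 4.5
finger_force: 0.0
```

{"name": "jog_arm", "arguments": {"commands": [{"dx":-0.858,"dy":-0.079,"dz":0,"ax":0,"ay":0,"az":0,"gripper":1},{"dx":0,"dy":0,"dz":0,"ax":0,"ay":0,"az":1,"gripper":1},{"dx":0,"dy":0,"dz":0,"ax":0,"ay":0,"az":1,"gripper":1},{"dx":0,"dy":0,"dz":0,"ax":0,"ay":0,"az":1,"gripper":1},{"dx":0,"dy":0,"dz":0,"ax":0,"ay":0,"az":1,"gripper":1},{"dx":0,"dy":0,"dz":0,"ax":0,"ay":0,"az":0.5,"gripper":1},{"dx":0,"dy":0,"dz":0,"ax":0,"ay":0,"az":0,"gripper":1},{"dx":0,"dy":0,"dz":0,"ax":0,"ay":0,"az":0,"gripper":1}]}}

```text
clock: 16.73
eef_pos: [483.3, 8.2, 122.6]
eef_rot: [3.141, -0.001, 0.092]
wrist_force: [0.1, -0.3, 0.4]
finger_gap: 0.2
finger_force: 0.0
```

```bash
python3 -c "
from h import *
c=snap('wrist','w6'); go(483.1,8.2);t=snap('top','t6');s=snap('side','s6')
cr=lambda i,x,y,w,h,k:cv2.resize(i[y:y+h,x:x+w,::-1],None,fx=k,fy=k,interpolation=2)
o=np.zeros((600,800,3),np.uint8);o[:300,:400]=cv2.resize(c['image'][:,:,::-1],(400,300));o[:300,400:]=cr(t['image'],268,210,100,75,4);o[300:]=cr(s['image'],250,190,160,60,5)
cv2.imwrite('pics/m6.png',o)
for t_ in(1.8,1.85,1.9,1.95):
  h=np.array([557.8,14.9,16.5]);ex=np.array([.996,.0894,0]);ez=np.array([0,0,1]);ey=np.array([-.0894,.996,0])
  lx=np.cos(t_)*ex+np.sin(t_)*ez;lz=-np.sin(t_)*ex+np.cos(t_)*ez
  print(t_,[((np.array(proj(s,h+62*lx+26*lz+y*ey))-[250,190])*5+[0,300]).round() for y in(118,-118)])
"
```

```text
pos [483.2   8.2 122.4] yaw [180.   -0.    5.2] F [-0.4 -0.   1.8] t 16.775 need dx,dy rows: [-0.003 -0.001]
1.8 [array([138., 445.]), array([348., 677.])]
1.85 [array([134., 450.]), array([343., 682.])]
1.9 [array([129., 454.]), array([338., 688.])]
1.95 [array([125., 459.]), array([333., 693.])]
```

View pics/m6.png

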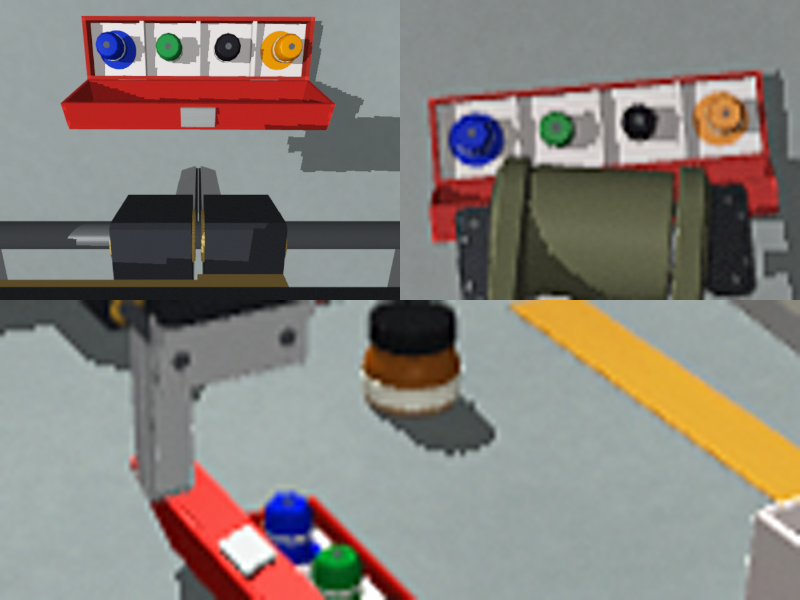

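All four beads stand in their pockets, with the blue and amber beads on their discs, and the lid is still at about 1.9 rad. The closed fingers are behind it, in line with the case axes. I'll lower them and push gently.

{"name": "jog_arm", "arguments": {"commands": [{"dx":0,"dy":0,"dz":0.5,"ax":0,"ay":0,"az":0,"gripper":1},{"dx":0,"dy":0,"dz":0.5,"ax":0,"ay":0,"az":0,"gripper":1},{"dx":0,"dy":0,"dz":0.45,"ax":0,"ay":0,"az":0,"gripper":1},{"dx":0.25,"dy":0,"dz":0,"ax":0,"ay":0,"az":0,"gripper":1},{"dx":0.2,"dy":0,"dz":0,"ax":0,"ay":0,"az":0,"gripper":1},{"dx":0.1,"dy":0,"dz":0,"ax":0,"ay":0,"az":0,"gripper":1},{"dx":0.14,"dy":0,"dz":-0.02,"ax":0,"ay":0,"az":0,"gripper":1},{"dx":0.14,"dy":0,"dz":-0.02,"ax":0,"ay":0,"az":0,"gripper":1}]}}

```text
clock: 17.88
eef_pos: [516.7, 11.2, 65.9]
eef_rot: [3.142, -0.0, 0.09]
wrist_force: [-2.7, -0.8, 1.9]
finger_gap: 0.6
finger_force: 1.2
```

{"name": "jog_arm", "arguments": {"commands": [{"dx":0.14,"dy":0,"dz":-0.02,"ax":0,"ay":0,"az":0,"gripper":1},{"dx":0.13,"dy":0,"dz":-0.03,"ax":0,"ay":0,"az":0,"gripper":1},{"dx":0.11,"dy":0,"dz":-0.05,"ax":0,"ay":0,"az":0,"gripper":1},{"dx":0.12,"dy":0,"dz":-0.04,"ax":0,"ay":0,"az":0,"gripper":1},{"dx":0.12,"dy":0,"dz":-0.025,"ax":0,"ay":0,"az":0,"gripper":1},{"dx":0.12,"dy":0,"dz":-0.02,"ax":0,"ay":0,"az":0,"gripper":1}]}}

```text
clock: 18.62
eef_pos: [546.0, 13.8, 72.9]
eef_rot: [3.142, -0.0, 0.089]
wrist_force: [-1.9, 0.3, -0.0]
finger_gap: 0.7
finger_force: 0.6
```

```bash
python3 -c "
from h import *
s=snap('side','s7');go(553.7,14.5)
cr=lambda i,x,y,w,h,k:cv2.resize(i[y:y+h,x:x+w,::-1],None,fx=k,fy=k,interpolation=2)
cv2.imwrite('pics/m7.png',cr(s['image'],250,170,140,140,4))
"
```

```text
pos [546.5  13.9  73.1] yaw [180.   -0.    5.1] F [-0.2  0.6  0.9] t 18.675 need dx,dy rows: [ 0.18 -0.  ]
```

View pics/m7.png

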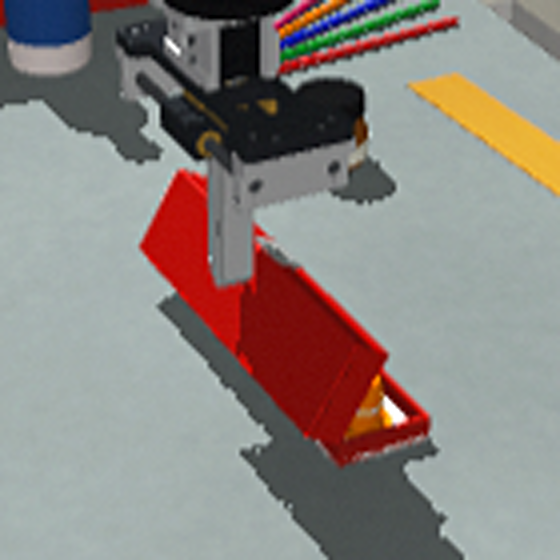

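The lid has been pushed forward to about 1.1 rad and the fingertip is at (230,280) on its outer face, as planned. I'll keep following the arc.

{"name": "jog_arm", "arguments": {"commands": [{"dx":0.12,"dy":0,"dz":0,"ax":0,"ay":0,"az":0,"gripper":1},{"dx":0.12,"dy":0,"dz":0,"ax":0,"ay":0,"az":0,"gripper":1},{"dx":0.12,"dy":0,"dz":0.025,"ax":0,"ay":0,"az":0,"gripper":1},{"dx":0.12,"dy":0,"dz":0.03,"ax":0,"ay":0,"az":0,"gripper":1},{"dx":0.11,"dy":0,"dz":0.05,"ax":0,"ay":0,"az":0,"gripper":1},{"dx":0.11,"dy":0,"dz":0.05,"ax":0,"ay":0,"az":0,"gripper":1},{"dx":0.1,"dy":0,"dz":0.07,"ax":0,"ay":0,"az":0,"gripper":1},{"dx":0.1,"dy":0,"dz":0.07,"ax":0,"ay":0,"az":0,"gripper":1}]}}

```text
clock: 19.68
eef_pos: [581.8, 17.0, 60.9]
eef_rot: [-3.142, 0.0, 0.089]
wrist_force: [-1.7, 0.2, 0.4]
finger_gap: 0.5
finger_force: 0.4
```

{"name": "jog_arm", "arguments": {"commands": [{"dx":0.03,"dy":0,"dz":0.05,"ax":0,"ay":0,"az":0,"gripper":1},{"dx":0.03,"dy":0,"dz":0.05,"ax":0,"ay":0,"az":0,"gripper":1},{"dx":0.03,"dy":0,"dz":0.05,"ax":0,"ay":0,"az":0,"gripper":1},{"dx":0.02,"dy":0,"dz":0.04,"ax":0,"ay":0,"az":0,"gripper":1},{"dx":0,"dy":0,"dz":0.03,"ax":0,"ay":0,"az":0,"gripper":1},{"dx":0,"dy":0,"dz":0.02,"ax":0,"ay":0,"az":0,"gripper":1},{"dx":0,"dy":0,"dz":0,"ax":0,"ay":0,"az":0,"gripper":1}]}}

```text
clock: 20.55
eef_pos: [585.8, 17.4, 51.4]
eef_rot: [-3.142, 0.0, 0.089]
wrist_force: [0.9, -0.9, 0.8]
finger_gap: 0.4
finger_force: 0.6
```

{"name": "jog_arm", "arguments": {"commands": [{"dx":0,"dy":0,"dz":0.015,"ax":0,"ay":0,"az":0,"gripper":1},{"dx":0,"dy":0,"dz":0.01,"ax":0,"ay":0,"az":0,"gripper":1},{"dx":0,"dy":0,"dz":0,"ax":0,"ay":0,"az":0,"gripper":1}]}}

```text
clock: 20.92
eef_pos: [586.1, 17.4, 50.8]
eef_rot: [3.142, -0.001, 0.089]
wrist_force: [1.3, 0.2, 3.6]
finger_gap: 0.4
finger_force: 2.2
```

{"name": "jog_arm", "arguments": {"commands": [{"dx":0,"dy":0,"dz":0.01,"ax":0,"ay":0,"az":0,"gripper":1},{"dx":0,"dy":0,"dz":0,"ax":0,"ay":0,"az":0,"gripper":1}]}}

```text
clock: 21.18
eef_pos: [586.2, 17.4, 50.7]
eef_rot: [3.142, -0.001, 0.09]
wrist_force: [0.2, 1.3, 9.0]
finger_gap: 0.5
finger_force: 4.3
```

The contact is now stiff: 9 N with no further travel, and the fingertip is at 42.7 mm against a shut height of about 42.5–43 mm. I'll back off and check.

{"name": "jog_arm", "arguments": {"commands": [{"dx":0,"dy":0,"dz":-0.1,"ax":0,"ay":0,"az":0,"gripper":1},{"dx":0,"dy":0,"dz":-0.6,"ax":0,"ay":0,"az":0,"gripper":1},{"dx":-0.5,"dy":0,"dz":-1,"ax":0,"ay":0,"az":0,"gripper":1},{"dx":-1,"dy":0,"dz":-0.5,"ax":0,"ay":0,"az":0,"gripper":1},{"dx":-1,"dy":0,"dz":0,"ax":0,"ay":0,"az":0,"gripper":1},{"dx":0,"dy":0,"dz":0,"ax":0,"ay":0,"az":0,"gripper":1},{"dx":0,"dy":0,"dz":0,"ax":0,"ay":0,"az":0,"gripper":1}]}}

```text
clock: 22.05
eef_pos: [486.7, 8.5, 138.2]
eef_rot: [3.142, -0.0, 0.089]
wrist_force: [0.2, 0.4, -0.2]
finger_gap: 0.2
finger_force: 0.0
```

```bash
python3 -c "
from h import *
s=snap('side','s8');c=snap('wrist','w8');go(500,14)
cr=lambda i,x,y,w,h,k:cv2.resize(i[y:y+h,x:x+w,::-1],None,fx=k,fy=k,interpolation=2)
o=np.zeros((600,800,3),np.uint8);o[:,:400]=cr(s['image'],265,190,100,150,4);o[:300,400:]=cv2.resize(c['image'][:,:,::-1],(400,300))
h=np.array([557.8,14.9,16.5]);ex=np.array([.996,.0894,0]);ey=np.array([-.0894,.996,0]);ez=np.array([0,0,1])
for y in(118,-118): print('shut outer edge px',((np.array(proj(s,h+62*ex+26*ez+y*ey))-[265,190])*4).round())
cv2.imwrite('pics/m8.png',o)
"
```

```text
pos [486.9   8.5 137.9] yaw [-180.     0.     5.1] F [-0.3  0.5  0.1] t 22.15 need dx,dy rows: [ 0.339 -0.108]
shut outer edge px [190. 120.]
shut outer edge px [372. 296.]
```

View pics/m8.png

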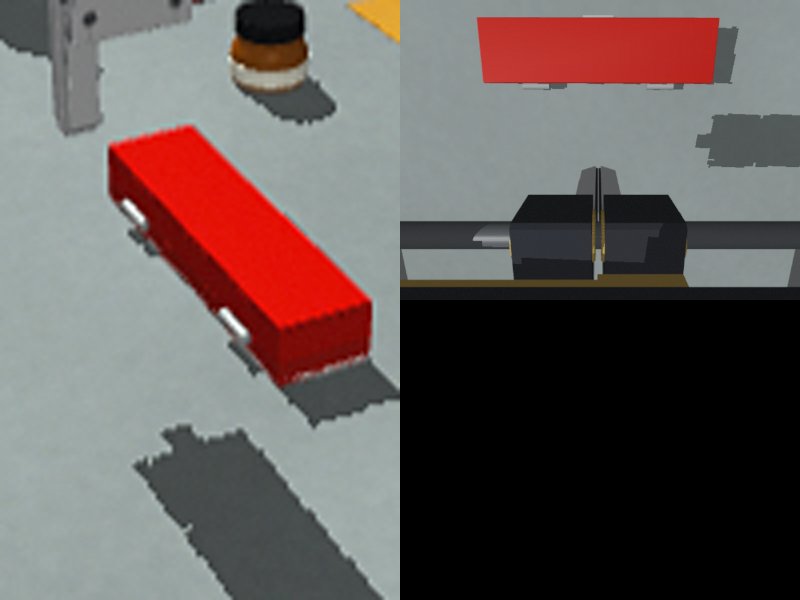

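The lid lies flat and shut: its edge corners are at (190,125) and (371,300), and the shut prediction was (190,120) and (372,296), a difference of about 1 px in the original image. The robot is clear, so I'll hand in.

```bash
python3 -c "
from h import *
print(job.sign_off())"
```

```text
the job is handed in; nothing more can be done
None
```

The blue and amber beads are in their colour-marked pockets, the lid was closed gently, and the job is handed in at about 22 s on the clock; no verdict came back.

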